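Third hand at the rack jig: hold a bottle-cradle block against the sprung fence

TASK

Be a third hand for the cellar joiner who is about to screw a bottle rack together. Pick up the oak cradle block, set it down flat on the jig board, notches up, clear of the sprung fence, square to it and between the two black lines; then slide it gently against the fence and press with a steady push of about 8 newtons, so that the fence's red pointers stand over the green marks. Finish while still pressing like that (do not let go or back off), and leave the tools and the tin beside the jig where they are.

Things in the scene. Friction and masses are not known exactly. Their poses are not given: they have to be found in the camera images.
- block_center (a point): Centre of the pale oak cradle block, half-way up: 30 mm thick (x), 120 long (y), 55 high (z, up), about 0.2 kg, symmetric. Two half-round notches (28 mm wide, 14 deep) in the top edge, 36 mm either side of the middle; grip the 44 mm of full height between them, across the 30 mm. Starts upright on the worktop on the robot's side of the jig. On the jig board this point is 39.5 mm above the worktop.
- jig: Jig fixed to the worktop: plywood board 12 mm thick, 120 mm along x, 156 along y. Origin on the worktop, 55 mm behind the board's front edge (robot's side), mid-width; z up; x points from the front edge to the fence, the pressing direction. Black lines along x at y = -62.5 and +62.5 mm show the block's ends. Fence face at x = 20 mm at rest; dark wooden backstop at x = 48 to 64 mm.
- fence: Sprung aluminium fence on the jig, 124 mm long, 8 thick, red pointers at its ends. Origin mid front face, at board top; axes as the jig's. Gives along jig +x up to 18 mm, springs back: 3 N to start, then 0.6 N per mm (8.4 N at 9 mm). Green marks: 5 to 13 mm of travel, 6 to 11 N. Fence and backstop rise 20 mm above the board (32 over the worktop): keep gripping fingertips above that.
- nail_tin: Bystander: grey metal tin, 74 mm across and 61 mm high, standing left of the work; origin at its underside.
- block_plane: Bystander: iron block plane, 46x152x59 mm, lying left of the jig; origin at its underside.
- whetstone: Bystander: grey oil stone, 48x152x24 mm, lying to the right in front of the bench vice; origin at its underside.

How it is judged:
On the way, in this order (a step that is already met when the one before it is completed fails the run):
1. the block stands flat on the jig board, clear of the fence, between the lines and roughly square (z of block_center in the frame of jig between 0.036 and 0.0435 m and x of block_center in the frame of jig between -0.055 and 0.004 m and y of block_center in the frame of jig between -0.02 and 0.02 m and angle between block_center's own z axis and vertical below 0.12 rad and contact force between block and fence below 0.3 N and angle between the x axis of block_center and the x axis of jig, either way round below 0.2 rad), for 0.1 s.
2. the block is pressed against the fence with 5.5 to 11.5 N for a full second (contact force between block and fence between 5.5 and 11.5 N), for 1 s.
At the end, for the whole second after the job is handed in: Still pressing through the last second: block on fence with 5.5 to 11.5 N, fence pushed back 4 to 14.5 mm; block flat on the board (height 4 mm, upright 0.10 rad), square within 0.09 rad, centred between the lines within 10 mm, and still (all of step 2 and x of fence in the frame of jig between 0.024 and 0.0345 m and z of block_center in the frame of jig between 0.036 and 0.0435 m and y of block_center in the frame of jig between -0.01 and 0.01 m and angle between block_center's own z axis and vertical below 0.1 rad and angle between the x axis of block_center and the x axis of jig, either way round below 0.09 rad and linear speed of block below 0.01 m/s); the arm keeps its last pose, push and grip.
It fails at once if the block is rammed against the fence with more than 22 N (contact force between block and fence above 22 N).
It fails at once if the tin is shifted (distance of nail_tin from where it was at the start of the episode above 0.03 m).
It fails at once if the block plane is shifted (distance of block_plane from where it was at the start of the episode above 0.03 m).
It fails at once if the whetstone is shifted (distance of whetstone from where it was at the start of the episode above 0.03 m).
It also fails if it takes over 45 s, if anything falls off the work surface, if the arm or the gripper's body presses on something with over 40 N, if the wrist force passes 120 N, or if a joint passes its speed limit or range.

ROBOT

A 7-joint arm with a two-finger parallel gripper is mounted at the origin on a cart in front of the work surface, level with it; the furniture and walls round the work are solid. World frame = base frame: x ahead of the robot, y to its left, z up, the work surface at z = 0. Lengths are in m, angles in rad, forces in N, time in s.
With the tool pointing down it reaches from about 0.4 to 0.875 m from the base axis. Payload 19.3 kg.
Tool frame: the origin (TCP) lies on the centre line of the jaws, within the pads' length; the fingertips stand 8 mm ahead of it and the grasp point (between the pads) lies 11 mm behind it (bot.tip_extent is the distance from the TCP to the fingertips, in m); x points along the fingers, y is the direction in which the jaws open and shut, and the axes are right-handed (so a half turn about x gives the same grasp; the last joint's range is limited). The gripper opens to 85 mm and grips with 20 to 120 N. Pads are 22 mm wide; open, the fingers measure 114 mm over their backs; the gripper's body (76 mm by 85 mm) begins 54 mm behind the grasp point. The pads swing forward as they close: fully open they stand 13 mm farther back than shut.
Start: joints at [1.067, 0.521, -0.036, 1.599, 0.021, 1.021, -0.113], TCP at [0.263, -0.567, 0.239] pointing down, gripper open.
Joint ranges: [-2.91, 2.91], [-0.3, 2.13], [-1.5, 1.42], [0.17, 2.43], [-1.26, 4.41], [0.16, 1.93], [-2.52, 2.52]. Speed limits (rad/s): [1.89, 1.89, 2.39, 2.39, 3.01, 3.01, 3.01].

INTERFACE

Orientations are given as [roll, pitch, yaw] about the fixed x, y, z axes, in that order (R = Rz(yaw) Ry(pitch) Rx(roll)).
In Python, from workcell import sensors, imaging, order, bot gives the robot as it stands.
- The arm moves only by the tool arm_command, never from a script. Its argument "commands" is a list of rows, each an object of numbers: "dx", "dy", "dz": the shift along the tool's x, y, z in cm; "twist": the turn about the tool's x in rad. A call has 1 to 12 rows; each row is the pose to reach, as a shift and turn from the pose measured when the call began, along the tool's axes at that moment; what a row does not reach only later rows make up. A row lasts 1/12 s, in which the tool goes at most 41.7 mm and 7.16 degrees, less where a joint would pass 70% of its speed; a pose out of reach is approached as far as the arm can. A call with a gripper value outside its range is refused whole. "grip" is the closure, from -1 (fully open) to 1 (shut), set as the call begins (left out, the last holds). The fingers move at their own pace and stop on an object; "squeeze" is the grip in N (left out, the last holds). Time passes only in rows, so rows that repeat a pose let the fingers close. It gives the time, the measured TCP pose, the force and the opening at its end, in the units of the state.
- sensors.observe(): the state, without advancing time (a new reading comes with each control period).
- imaging.grab_frame(name): name is "side" or "top" or "wrist"; returns the picture (384x512x3 uint8, red, green, blue); there is no depth.
- imaging.camera_info(name): a dict with "fx", "fy", "cx", "cy" (pixels), "origin" and "attitude" of the camera in the world. Camera axes: x right, y down, z forward; pixel columns grow to the right and rows downward; lengths in m; the calibration is good to about 2 mm. A picture is of the moment at which its call begins: read the wrist's pose just before it. camera_info takes no time and is no camera call; for the wrist camera it gives the pose at the moment of the call.
- order.job_done(): hands the job in, once; it reports no verdict.
The state is a dict: "clock": time; "qpos": joint angles; "qd": joint speeds; "joint_efforts": joint torques, N m; "position": TCP position; "tool_rot": TCP orientation; "force": force on the tool from outside, world axes, zero at the start; "moment": the same for the moment, N m; "grip_width": finger opening in m.
Only numpy, scipy, OpenCV 4.12 (cv2) and the standard library are available. Lean on these libraries where they do the work, as an engineer would, in place of code of your own. Each camera call takes 0.05 s, during which the arm holds its last target.

## Working session

There is one attempt and no reset: what is moved stays moved. The work goes in short steps, Python scripts to look and compute and a tool call to move; the robot and the scene stay as the last step left them, time stands still between calls to the robot, and variables do not carry over. Pictures are saved under pics/ and viewed, and the job is handed in when it is done.

Besides the shell and the picture viewer there is one more tool, called after "Request:" in YAML: its name, and indented under it one key for each argument. arm_command: Moves the arm, as the interface text tells. Its arguments: {"type":"object","properties":{"commands":{"type":"array"},"grip":{"type":"number"},"squeeze":{"type":"number"}},"required":["commands"]}

```bash
mkdir -p pics; ls; cat > h.py <<'E'
import numpy as np, cv2, sys
from scipy.spatial.transform import Rotation as R
from workcell import sensors, imaging, order, bot
np.set_printoptions(precision=4,suppress=True)
def snap(c,n):
    info=imaging.camera_info(c); im=imaging.grab_frame(c)
    cv2.imwrite('pics/'+n+'.png',cv2.cvtColor(im,cv2.COLOR_RGB2BGR)); return im,info
def cam(info):
    A=np.array(info['attitude'],float)
    if A.shape==(3,): A=R.from_euler('xyz',A).as_matrix()
    elif A.shape==(4,): raise Exception('quat')
    return np.array(info['origin']),A
def pix2w(info,u,v,z):
    o,A=cam(info); d=A@np.array([(u-info['cx'])/info['fx'],(v-info['cy'])/info['fy'],1]); return o+d*(z-o[2])/d[2]
def w2pix(info,p):
    o,A=cam(info); c=A.T@(np.array(p)-o); return c[0]/c[2]*info['fx']+info['cx'],c[1]/c[2]*info['fy']+info['cy']
E
python3 - <<'E'
from h import *
import pickle
D={}
for c in ['top','side','wrist']:
    im,info=snap(c,c+'0'); D[c]=info; print(c,info)
pickle.dump(D,open('info0.pkl','wb'))
s=sensors.observe(); print(s, bot.tip_extent)
E
```

```text
pics
top {'fx': 425.9334344008694, 'fy': 425.9334344008694, 'cx': 249.2002025204104, 'cy': 192.62308702429817, 'origin': array([0.2699, 0.2791, 1.1901]), 'attitude': array([-2.9661, -0.0114, -1.5498])}
side {'fx': 478.5569748660503, 'fy': 478.5569748660503, 'cx': 257.7216243786532, 'cy': 192.16888474956144, 'origin': array([ 0.7272, -0.667 ,  0.6772]), 'attitude': array([-2.118 ,  0.0251,  0.2546])}
wrist {'fx': 337.4789759786582, 'fy': 337.4789759786582, 'cx': 256.74012534806343, 'cy': 194.69152601687986, 'origin': array([ 0.333 , -0.5348,  0.3733]), 'attitude': array([ 2.8373, -0.0002, -1.1374])}
{'clock': 0.15, 'qpos': array([ 1.0668,  0.5219, -0.0363,  1.5999,  0.0212,  1.0211, -0.1128]), 'qd': array([ 0.0007, -0.0042,  0.0012, -0.0018,  0.0002, -0.0019, -0.0018]), 'joint_efforts': array([  0.0026, -92.7386,   1.981 , -37.0059,   0.018 ,   0.0063,
         0.    ]), 'position': array([ 0.2626, -0.5669,  0.2389]), 'tool_rot': array([-1.502 ,  1.5699,  2.0733]), 'force': array([-0.1371, -0.4012,  0.1138]), 'moment': array([-0.0152, -0.0471, -0.0238]), 'grip_width': 0.08527874277084918} 0.008
```

View pics/top0.png

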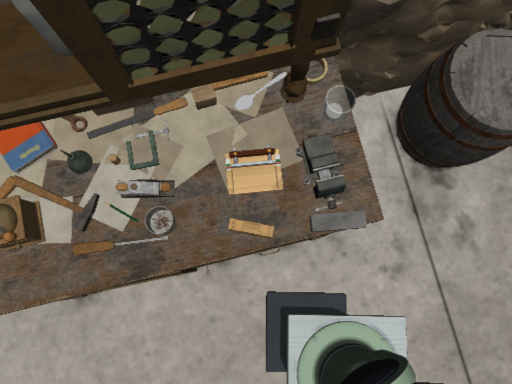

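View pics/side0.png

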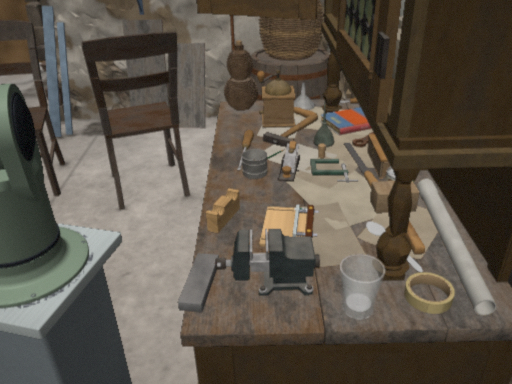

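View pics/wrist0.png

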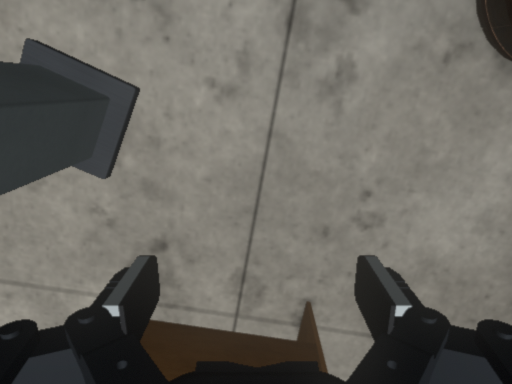

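The top view shows the block near (251,228), the jig near (254,172) with the fence on its far side, the tin at (159,220), the plane at (146,188) and the whetstone at (338,221). I'll enlarge the work area to measure it.

```bash
python3 - <<'E'
import cv2
im=cv2.imread('pics/top0.png')
c=im[135:245,205:305]; c=cv2.resize(c,None,fx=5.4,fy=5.4,interpolation=cv2.INTER_CUBIC)
for i in range(0,100,10):
    cv2.putText(c,str(205+i),(int(i*5.4),10),0,.35,(0,0,255),1); cv2.line(c,(int(i*5.4),12),(int(i*5.4),18),(0,0,255),1)
for i in range(0,110,10):
    cv2.putText(c,str(135+i),(0,int(i*5.4)+4),0,.35,(0,0,255),1)
cv2.imwrite('pics/top0z.png',c)
im=cv2.imread('pics/side0.png')
c=im[180:270,190:330]; c=cv2.resize(c,None,fx=5.5,fy=5.5,interpolation=cv2.INTER_CUBIC)
cv2.imwrite('pics/side0z.png',c)
E
```

```text
(no output)
```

View pics/top0z.png

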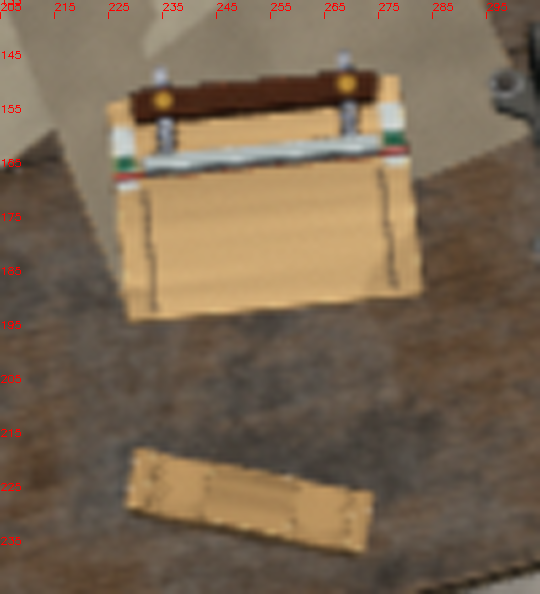

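View pics/side0z.png

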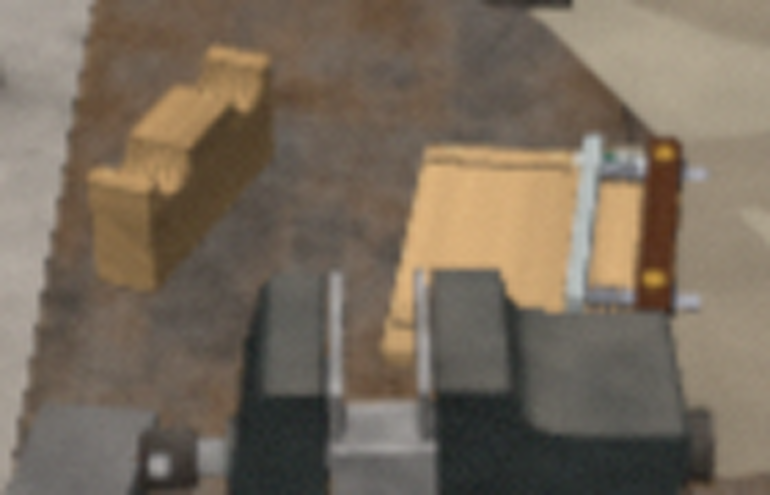

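```bash
cat >> h.py <<'E'
def model_pts(x,y,yaw,pts):
    c,s=np.cos(yaw),np.sin(yaw); return [(x+c*p[0]-s*p[1],y+s*p[0]+c*p[1],p[2]) for p in pts]
JIG=[(-.055,.078,.012),(-.055,-.078,.012),(.065,.078,.012),(.065,-.078,.012)]
LINES=[(-.055,s*.0625,.012) for s in(1,-1)]+[(.02,s*.0625,.012) for s in (1,-1)]
FENCE=[(.02,s*.062,.032) for s in(1,-1)]+[(.028,s*.062,.032) for s in (1,-1)]
def blk(z0): return [(a*.015,b*.06,z0+h) for h in(.0,.055) for a in(-1,1) for b in(1,-1)]
E
python3 - <<'E'
from h import *
import pickle
from scipy.optimize import least_squares
D=pickle.load(open('info0.pkl','rb')); I=D['top']
f=lambda a:[(205+(x+.5)/5.4-.5,135+(y+.5)/5.4-.5) for x,y in a]
jp=f([(130,316),(423,290),(108,103),(398,74)])
jw=[pix2w(I,*p,.012) for p in jp]
print('jig corners',np.array(jw))
print('sizes',[np.linalg.norm(jw[a]-jw[b]) for a,b in((0,1),(2,3),(0,2),(1,3))])
bp=f([(136,448),(374,490),(127,508),(364,552)])
bw=[pix2w(I,*p,.055) for p in bp]
print('blk',np.array(bw)); print([np.linalg.norm(bw[a]-bw[b]) for a,b in((0,1),(2,3),(0,2),(1,3))])
def fit(pts,px,x0):
    r=least_squares(lambda q:(np.array([w2pix(I,p) for p in model_pts(*q,pts)])-px).ravel(),x0)
    return r.x,r.fun
a,fa=fit(JIG,np.array(jp),[.6,.27,0]); print('JIG',a,fa)
B=blk(0)
pts=[B[6],B[7],B[4],B[5]]
b,fb=fit([B[6],B[7],B[4],B[5]],np.array(bp),[.5,.27,0]); print('BLK top',b,fb)
for n,(sh,off,sc) in {'top':('top0',(205,135),5.4),'side':('side0',(190,180),5.5)}.items():
    im=cv2.imread(f'pics/{sh}z.png')
    for q,P,c in((a,JIG,(0,0,255)),(a,LINES,(0,255,0)),(a,FENCE,(255,0,0)),(b,B,(255,0,255))):
        for p in model_pts(*q,P):
            u,v=w2pix(D[n],p); cv2.circle(im,(int((u-off[0]+.5)*sc),int((v-off[1]+.5)*sc)),3,c,-1)
    cv2.imwrite(f'pics/{n}_chk.png',im)
E
```

```text
jig corners [[0.4762 0.3277 0.012 ]
 [0.4935 0.1754 0.012 ]
 [0.5902 0.3427 0.012 ]
 [0.6098 0.1895 0.012 ]]
sizes [np.float64(0.15329288139628167), np.float64(0.15443409518605514), np.float64(0.11495142825702974), np.float64(0.11712271258816434)]
blk [[0.4023 0.321  0.055 ]
 [0.3841 0.2027 0.055 ]
 [0.3725 0.3246 0.055 ]
 [0.3534 0.2073 0.055 ]]
[np.float64(0.11968750565131121), np.float64(0.11881613109951034), np.float64(0.030065727388471058), np.float64(0.031043468891665392)]
JIG [0.5376 0.2582 0.122 ] [-0.4646  0.9611  0.4591  0.3786 -0.2731 -0.8107  0.2841 -0.5945]
BLK top [ 0.3781  0.2639 -0.1559] [ 0.0578  0.0497  0.1534  0.1936 -0.3452 -0.0397  0.1346 -0.2067]
```

View pics/top_chk.png

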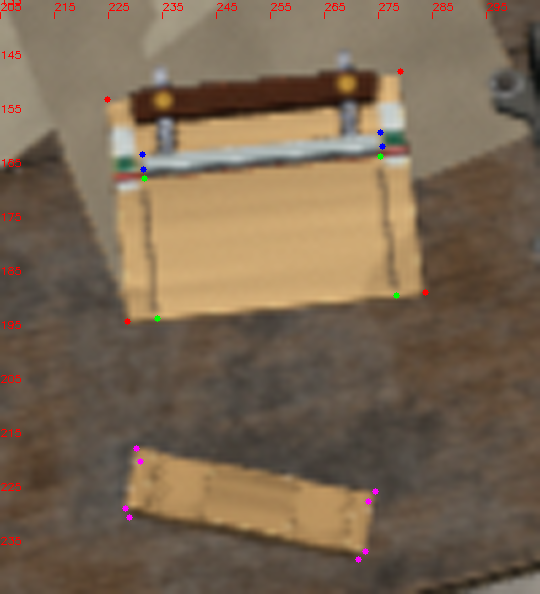

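View pics/side_chk.png

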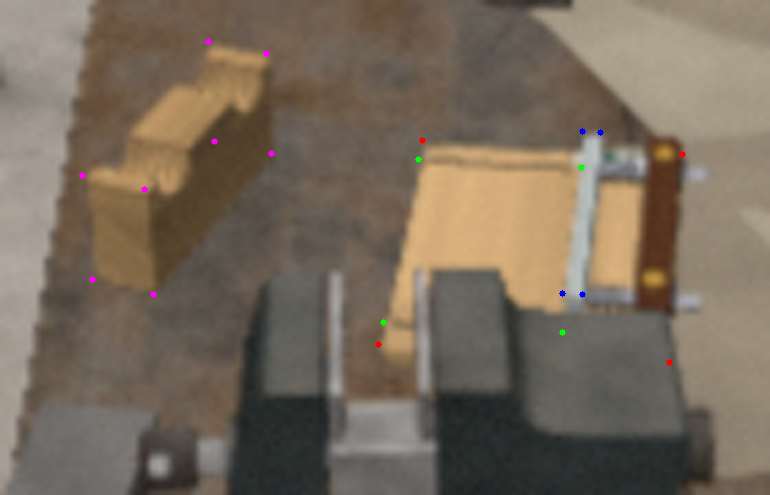

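```bash
python3 - <<'E'
from h import *
s=sensors.observe(); M=R.from_euler('xyz',s['tool_rot']).as_matrix(); print(M, s['position'])
print([a for a in dir(bot) if a[0]!='_'],[a for a in dir(sensors) if a[0]!='_'])
I=imaging.camera_info('wrist'); o,A=cam(I); print('cam in tool',M.T@(o-s['position'])); print(M.T@A)
E
cat >> h.py <<'E'
def goto(x,y,z,yang=None):
    "shift (cm) along tool axes and twist to reach world TCP with tool y at angle yang (mod pi, nearest)"
    s=sensors.observe(); M=R.from_euler('xyz',s['tool_rot']).as_matrix()
    d=M.T@(np.array([x,y,z])-s['position'])*100
    a=np.arctan2(M[1,1],M[0,1]); t=None
    if yang is not None:
        t=-((yang-a+np.pi/2)%np.pi-np.pi/2)   # tool x is down: + twist = - world yaw
    print('pos',s['position'],'yang',a,'d(cm)',d,'twist',t,'q',s['qpos'],'F',s['force'],'w',s['grip_width'],'t',s['clock'])
    return d,t
E
```

```text
[[-0.0004  0.4202 -0.9074]
 [ 0.0007 -0.9074 -0.4202]
 [-1.     -0.0009  0.0001]] [ 0.2626 -0.5669  0.2389]
['IKError', 'tip_extent'] ['observe']
cam in tool [-0.1346  0.0004 -0.0774]
[[-0.0012 -0.2996  0.9541]
 [ 1.     -0.0007  0.001 ]
 [ 0.0003  0.9541  0.2996]]
```

Request:
arm_command:
  commands:
    - {"dy":-2,"dz":-3.2,"twist":-0.08}
    - {"dy":-4,"dz":-6.4,"twist":-0.16}
    - {"dy":-6,"dz":-9.6,"twist":-0.24}
    - {"dy":-8,"dz":-12.8,"twist":-0.32}
    - {"dy":-10,"dz":-16,"twist":-0.4}
    - {"dy":-12,"dz":-19.2,"twist":-0.48}
    - {"dy":-14,"dz":-22.4,"twist":-0.56}
    - {"dy":-16,"dz":-25.6,"twist":-0.64}
    - {"dy":-18,"dz":-28.8,"twist":-0.72}
    - {"dy":-20,"dz":-32,"twist":-0.8}
    - {"dy":-22,"dz":-34,"twist":-0.88}
    - {"dy":-24.5,"dz":-36,"twist":-0.96}
  grip: -1
  squeeze: 40

```text
validation failed for argument at $.co...
```

```bash
python3 -c "
from h import *
goto(.46,0.0,.24,-.156);goto(.378,.2639,.17,-.156)"
```

```text
pos [ 0.2626 -0.5669  0.2389] yang -1.1370787545280625 d(cm) [ -0.0802 -43.1453 -41.7405] twist -0.9810787545280624 q [ 1.0668  0.5219 -0.0363  1.5999  0.0212  1.0211 -0.1128] F [-0.1371 -0.4012  0.1138] w 0.08527874277084918 t 0.15
pos [ 0.2626 -0.5669  0.2389] yang -1.1370787545280625 d(cm) [  6.9429 -70.5319 -45.3905] twist -0.9810787545280624 q [ 1.0668  0.5219 -0.0363  1.5999  0.0212  1.0211 -0.1128] F [-0.1371 -0.4012  0.1138] w 0.08527874277084918 t 0.15
```

Request:
arm_command:
  commands:
    - {"dx":0,"dy":-2,"dz":-3.2,"twist":-0.08}
    - {"dx":0,"dy":-4,"dz":-6.4,"twist":-0.16}
    - {"dx":0,"dy":-6,"dz":-9.6,"twist":-0.24}
    - {"dx":0,"dy":-8,"dz":-12.8,"twist":-0.32}
    - {"dx":0,"dy":-10,"dz":-16,"twist":-0.4}
    - {"dx":0,"dy":-12,"dz":-19.2,"twist":-0.48}
    - {"dx":0,"dy":-14,"dz":-22.4,"twist":-0.56}
    - {"dx":0,"dy":-16,"dz":-25.6,"twist":-0.64}
    - {"dx":0,"dy":-18,"dz":-28.8,"twist":-0.72}
    - {"dx":0,"dy":-20,"dz":-32,"twist":-0.8}
    - {"dx":0,"dy":-22,"dz":-34,"twist":-0.88}
    - {"dx":0,"dy":-24.5,"dz":-36,"twist":-0.96}
  grip: -1
  squeeze: 40

```text
clock: 1.15
position: [0.487, -0.192, 0.2389]
tool_rot: [-2.512, 1.57, 2.027]
force: [0.8, -0.2, 0.4]
grip_width: 0.0852
```

```bash
python3 -c "
from h import *
goto(.46,0.0,.24,-.156);goto(.378,.2639,.17,-.156)"
```

```text
pos [ 0.487  -0.192   0.2389] yang -0.1727764419766912 d(cm) [ -0.0971  -5.9623 -18.4462] twist -0.016776441976691148 q [ 0.554   0.3814 -0.3783  1.8517  0.1701  0.9406 -0.0731] F [ 0.8376 -0.2072  0.3895] w 0.08517090812082563 t 1.15
pos [ 0.487  -0.192   0.2389] yang -0.1727764419766912 d(cm) [  6.927  -18.5735 -43.0286] twist -0.016776441976691148 q [ 0.554   0.3814 -0.3783  1.8517  0.1701  0.9406 -0.0731] F [ 0.8376 -0.2072  0.3895] w 0.08517090812082563 t 1.15
```

Request:
arm_command:
  commands:
    - {"dx":0,"dy":-1.5,"dz":-3.6,"twist":0}
    - {"dx":0,"dy":-3.1,"dz":-7.2,"twist":0}
    - {"dx":0,"dy":-4.6,"dz":-10.8,"twist":0}
    - {"dx":0,"dy":-6.2,"dz":-14.4,"twist":0}
    - {"dx":0,"dy":-7.7,"dz":-18,"twist":0}
    - {"dx":0,"dy":-9.3,"dz":-21.6,"twist":0}
    - {"dx":0,"dy":-10.8,"dz":-25.2,"twist":0}
    - {"dx":0,"dy":-12.4,"dz":-28.8,"twist":-0.01}
    - {"dx":1,"dy":-14,"dz":-32.3,"twist":-0.017}
    - {"dx":2,"dy":-15.5,"dz":-35.9,"twist":-0.017}
    - {"dx":3,"dy":-17,"dz":-39.5,"twist":-0.017}
    - {"dx":4,"dy":-18.5,"dz":-43,"twist":-0.017}

```text
clock: 2.15
position: [0.3779, 0.2652, 0.1989]
tool_rot: [-2.91, 1.57, 1.646]
force: [1.5, -1.1, -0.1]
grip_width: 0.0854
```

```bash
python3 -c "
from h import *
goto(.378,.2639,.15,-.156); im,I=snap('wrist','w1')
import pickle; pickle.dump(I,open('w1.pkl','wb'))
im=cv2.imread('pics/w1.png')
for p in model_pts(.3781,.2639,-.1559,blk(0)):
    u,v=w2pix(I,p);print(u,v); cv2.circle(im,(int(u),int(v)),2,(255,0,255),-1)
cv2.imwrite('pics/w1c.png',im)
"
```

```text
pos [0.3779 0.2652 0.1989] yang -0.15608841596490655 d(cm) [4.8872 0.0282 0.1321] twist -8.841596490660741e-05 q [-0.2655  0.3681 -0.5897  2.0351  0.2777  0.8151 -1.1726] F [ 1.4598 -1.1401 -0.1341] w 0.08535207888381904 t 2.15
240.3095733365551 108.22671925459326
242.01709826786396 224.3364629748666
271.6017474825823 108.20687460325327
270.17609602238997 224.30961135359175
237.2078505981012 112.0332902165611
239.57077660100737 247.53600116122587
274.556602038558 112.00921377051853
272.5409843667164 247.5024578565429
```

View pics/w1c.png

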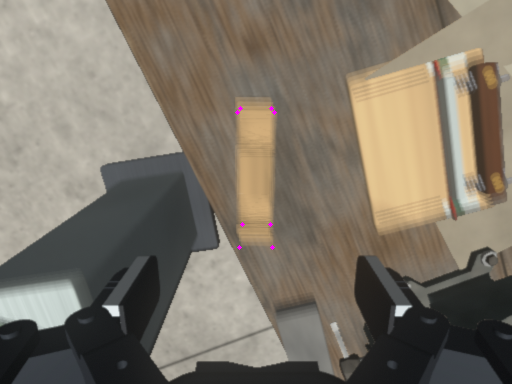

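The picture has motion blur, but the block sits at columns 237-275 and rows 100-245, close to the projected model. I'll retake it now that the arm has settled.

```bash
python3 -c "
from h import *
goto(.378,.2639,.15,-.156); im,I=snap('wrist','w2')
import pickle; pickle.dump(I,open('w2.pkl','wb'))
im=cv2.imread('pics/w2.png')
im=cv2.resize(im[40:260,210:515],None,fx=2.6,fy=2.6,interpolation=cv2.INTER_CUBIC)
for q,P,c in(((.3781,.2639,-.1559),blk(0),(255,0,255)),((.5376,.2582,.122),JIG+LINES,(0,0,255)),((.5376,.2582,.122),FENCE,(255,0,0))):
  for p in model_pts(*q,P):
    u,v=w2pix(I,p); cv2.circle(im,(int((u-210+.5)*2.6),int((v-40+.5)*2.6)),2,c,-1)
cv2.imwrite('pics/w2c.png',im)
"
```

```text
pos [0.3751 0.2723 0.1978] yang -0.1489579405936159 d(cm) [4.7731 0.425  0.8037] twist 0.007042059406384027 q [-0.2758  0.3733 -0.5945  2.0323  0.2791  0.8132 -1.1806] F [-7.9319  7.4705 -4.4378] w 0.08585726751954686 t 2.2
```

View pics/w2c.png

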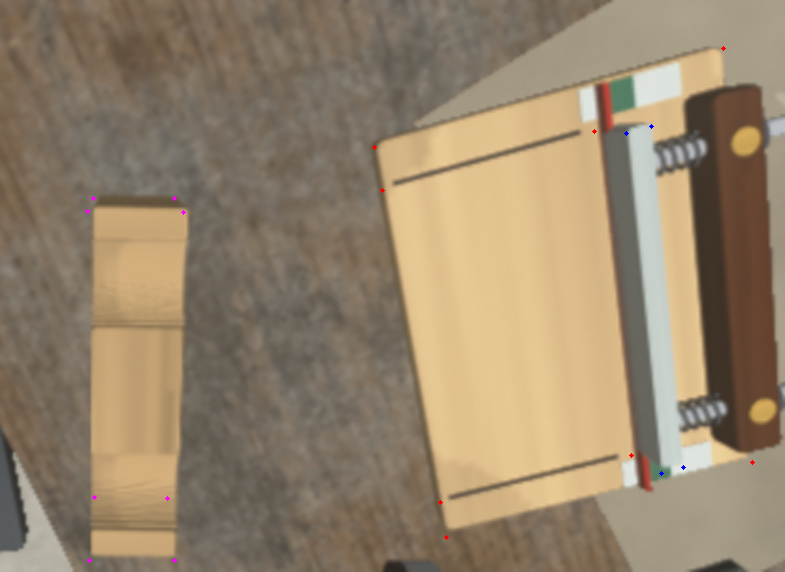

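```bash
python3 -c "
from h import *
import pickle
from scipy.optimize import least_squares
I=pickle.load(open('w2.pkl','rb'))
f=lambda a:np.array([(210+(x+.5)/2.6-.5,40+(y+.5)/2.6-.5) for x,y in a])
def fit(pts,px,x0):
    r=least_squares(lambda q:(np.array([w2pix(I,p) for p in model_pts(*q,pts)])-px).ravel(),x0); return r.x,r.fun
B=blk(0)
print('blk',*fit([B[4],B[6],B[5],B[7],B[0],B[2]],f([(93,208),(187,208),(91,556),(175,556),(95,197),(175,197)]),[.378,.264,-.156]))
print('jig',*fit(JIG[:3],f([(375,145),(447,530),(722,49)]),[.537,.258,.122]))
# lines in the plane of the board top
L=[pix2w(I,*p,.012) for p in f([(394,183),(580,131),(450,497),(617,457),(602,135),(636,465)])]
print(np.array(L)); 
for a,b in((0,1),(2,3),(5,4)):
  d=L[b]-L[a]; print('dir',np.arctan2(d[1],d[0]))
m=(L[0]+L[1])/2;n=(L[2]+L[3])/2
th=.122; e=np.array([-np.sin(th),np.cos(th),0]); ex=np.array([np.cos(th),np.sin(th),0])
print('sep',e@(m-n),'mid y',e@(m+n)/2, 'fence face x along',ex@L[4],ex@L[5]); 
print('est centre',ex@np.array([.5376,.2582,0]),e@np.array([.5376,.2582,0]))
"
```

```text
blk [ 0.3791  0.2647 -0.1603] [-1.0057 -0.1615  0.066   0.2541 -0.2396  0.4219  0.3641  0.7614  0.279
 -0.7618  0.7103 -0.4126]
jig [0.5376 0.2588 0.1193] [-0.1765 -0.308  -0.4669  1.8955  0.5648 -1.0147]
[[0.4797 0.3155 0.012 ]
 [0.5449 0.3235 0.012 ]
 [0.4946 0.1911 0.012 ]
 [0.5597 0.1985 0.012 ]
 [0.5525 0.321  0.012 ]
 [0.5671 0.194  0.012 ]]
dir 0.12239991941350381
dir 0.11224566484508348
dir 1.6850692062452048
sep 0.12553189440173831 mid y 0.19197815565674853 fence face x along 0.587433863117225 0.5864461715411118
est centre 0.5650264568284815 0.19085623669100285
```

```bash
python3 -c "
from h import *
goto(.3788,.2645,.037,-.158)"
```

```text
pos [0.3761 0.2689 0.1983] yang -0.14826759556009605 d(cm) [16.1258  0.3777  0.4315] twist 0.009732404439903863 q [-0.2705  0.3709 -0.5925  2.0337  0.277   0.8147 -1.1717] F [ 0.4031 -1.9319 -0.5005] w 0.08529856972733026 t 2.25
```

Request:
arm_command:
  commands:
    - {"dx":3,"dy":0.2,"dz":0.3,"twist":0.01}
    - {"dx":6,"dy":0.4,"dz":0.4,"twist":0.01}
    - {"dx":8,"dy":0.4,"dz":0.4,"twist":0.01}
    - {"dx":10,"dy":0.4,"dz":0.4,"twist":0.01}
    - {"dx":11,"dy":0.4,"dz":0.4,"twist":0.01}
    - {"dx":11,"dy":0.4,"dz":0.4,"twist":0.01}
    - {"dx":11,"dy":0.4,"dz":0.4,"twist":0.01}

```text
clock: 2.83
position: [0.3791, 0.2647, 0.0885]
tool_rot: [-2.165, 1.567, 2.389]
force: [0.2, 1.0, 0.4]
grip_width: 0.0853
```

```bash
python3 -c "
from h import *
goto(.3788,.2645,.037,-.158)"
```

```text
pos [0.3791 0.2647 0.0885] yang -0.15819468812015397 d(cm) [ 5.1508 -0.016   0.0317] twist -0.00019468812015399628 q [-0.3682  0.5517 -0.4753  2.119   0.4537  0.5693 -1.3292] F [0.244  1.0376 0.4439] w 0.08530485615592232 t 2.8333
```

Request:
arm_command:
  commands:
    - {"dx":2,"dy":0,"dz":0,"twist":0}
    - {"dx":3.5,"dy":0,"dz":0,"twist":0}
    - {"dx":4.6,"dy":0,"dz":0,"twist":0}
    - {"dx":5.1,"dy":0,"dz":0,"twist":0}
    - {"dx":5.1,"dy":0,"dz":0,"twist":0}
    - {"dx":5.1,"dy":0,"dz":0,"twist":0}

```text
clock: 3.33
position: [0.3794, 0.2651, 0.0384]
tool_rot: [-2.448, 1.567, 2.106]
force: [-0.3, 0.1, -0.7]
grip_width: 0.0853
```

Request:
arm_command:
  commands:
    - {"dx":0,"dy":0,"dz":0,"twist":0}
    - {"dx":0,"dy":0,"dz":0,"twist":0}
    - {"dx":0,"dy":0,"dz":0,"twist":0}
    - {"dx":0,"dy":0,"dz":0,"twist":0}
    - {"dx":0,"dy":0,"dz":0,"twist":0}
    - {"dx":0,"dy":0,"dz":0,"twist":0}
    - {"dx":0,"dy":0,"dz":0,"twist":0}
    - {"dx":0,"dy":0,"dz":0,"twist":0}
  grip: 1
  squeeze: 50

```text
clock: 4.0
position: [0.3796, 0.2651, 0.0387]
tool_rot: [-2.561, 1.567, 1.993]
force: [-1.6, -1.0, 9.4]
grip_width: 0.029
```

```bash
python3 -c "
from h import *
goto(.3788,.2645,.037,-.158)
im,I=snap('wrist','w3');snap('side','s3')"
```

```text
pos [0.3796 0.2651 0.0387] yang -0.1581523002429894 d(cm) [ 0.1726 -0.0647  0.0742] twist -0.0001523002429895115 q [-0.434   0.642  -0.3936  2.1386  0.5411  0.4555 -1.4079] F [-1.5704 -1.0191  9.3858] w 0.028986082857553292 t 4.0
```

View pics/w3.png

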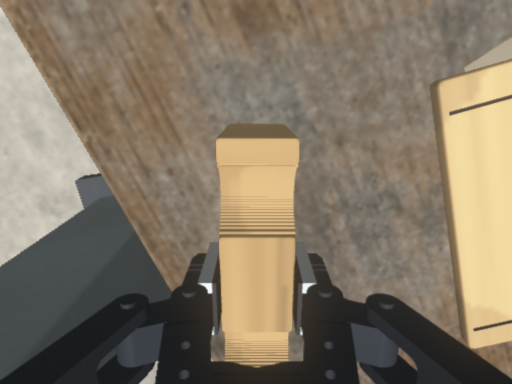

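View pics/s3.png

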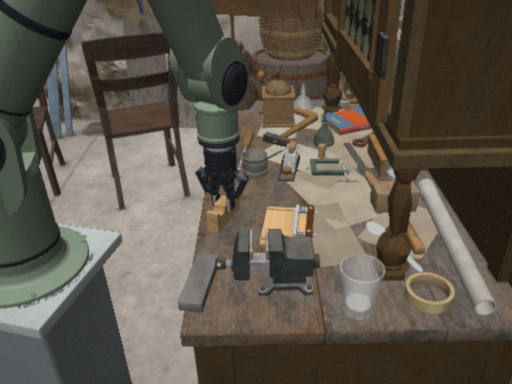

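```bash
python3 -c "
from h import *
I=imaging.camera_info('wrist'); s=sensors.observe(); M=R.from_euler('xyz',s['tool_rot']).as_matrix()
for u,v,y in((258,138,60),(257,165,50),(257,236,22),(257,333,-22)):
    p=pix2w(I,u,v,.055); d=M.T@(p-s['position']); print(y,d*1000, 'tool -z of centre', -d[2]*1000-y)
print(s['position'])
"
```

```text
60 [-16.1094   1.3079 -60.2522] tool -z of centre 0.2521587170643258
50 [-16.1349   0.9567 -50.6287] tool -z of centre 0.6286768278074746
22 [-16.2101   0.9519 -22.935 ] tool -z of centre 0.934980085434745
-22 [-16.3312   0.9442  21.6485] tool -z of centre 0.35149418089195805
[0.3796 0.2651 0.0387]
```

Request:
arm_command:
  commands:
    - {"dx":-2,"dy":0,"dz":0,"twist":0}
    - {"dx":-5,"dy":0,"dz":0,"twist":0}
    - {"dx":-7,"dy":2,"dz":-0.2,"twist":-0.05}
    - {"dx":-7,"dy":5,"dz":-0.5,"twist":-0.1}
    - {"dx":-7,"dy":8,"dz":-0.8,"twist":-0.15}
    - {"dx":-7,"dy":11,"dz":-1.1,"twist":-0.2}
    - {"dx":-7,"dy":13,"dz":-1.3,"twist":-0.25}
    - {"dx":-7,"dy":13.6,"dz":-1.3,"twist":-0.276}
    - {"dx":-7,"dy":13.6,"dz":-1.3,"twist":-0.276}
    - {"dx":-7,"dy":13.6,"dz":-1.3,"twist":-0.276}

```text
clock: 4.93
position: [0.5154, 0.2562, 0.1082]
tool_rot: [-2.586, 1.567, 2.243]
force: [0.2, 0.0, -1.3]
grip_width: 0.0292
```

```bash
python3 -c "
from h import *
goto(.5164,.2566,.056,.118)
im,I=snap('wrist','w4');snap('side','s4')
im=cv2.imread('pics/w4.png')
q=(.5382,.2592,.118)
for P,c in((JIG+LINES,(0,0,255)),(FENCE,(255,0,0))):
  for p in model_pts(*q,P):
    u,v=w2pix(I,p); cv2.circle(im,(int(u),int(v)),2,c,-1)
cv2.imwrite('pics/w4c.png',cv2.resize(im,None,fx=1.5,fy=1.5))
"
```

```text
pos [0.5154 0.2562 0.1082] yang 0.11659412622976169 d(cm) [ 5.2188  0.1108 -0.0166] twist -0.001405873770238264 q [-0.1681  0.6712 -0.565   1.8168  0.4803  0.7941 -0.8625] F [ 0.1517  0.0452 -1.2649] w 0.0292357129370901 t 4.9333
```

View pics/w4c.png

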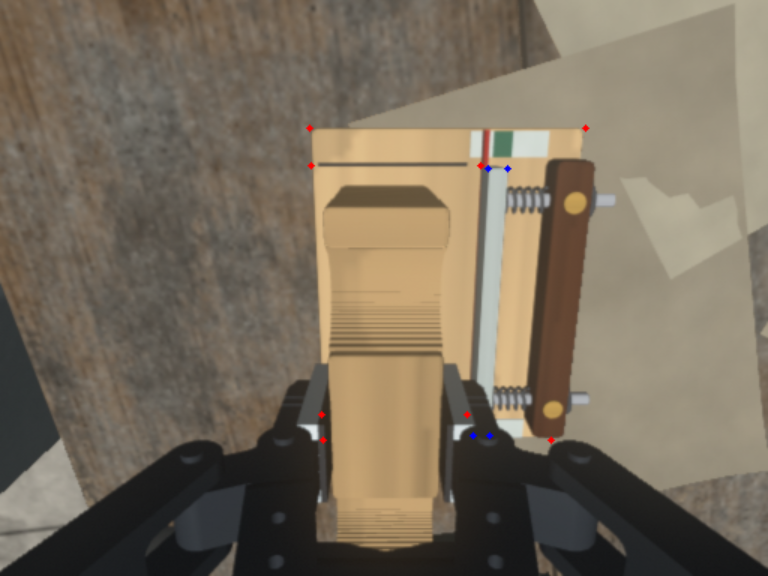

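View pics/s4.png

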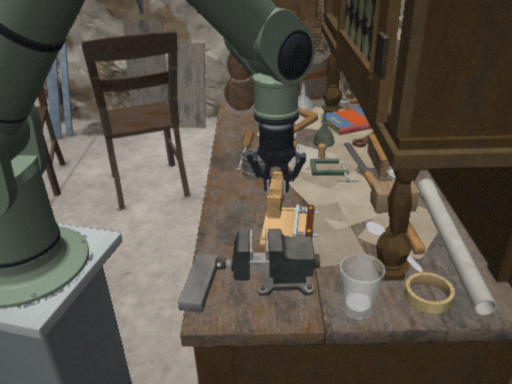

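The wrist view shows the jig model on its corners within about 1 mm, and the block hanging square over the board. Lowering it now.

Request:
arm_command:
  commands:
    - {"dx":2,"dy":0.1,"dz":0,"twist":0}
    - {"dx":4,"dy":0.1,"dz":0,"twist":0}
    - {"dx":5,"dy":0.1,"dz":0,"twist":0}
    - {"dx":5.5,"dy":0.1,"dz":0,"twist":0}
    - {"dx":5.6,"dy":0.1,"dz":0,"twist":0}
    - {"dx":5.7,"dy":0.1,"dz":0,"twist":0}
    - {"dx":5.7,"dy":0.1,"dz":0,"twist":0}

```text
clock: 5.62
position: [0.5162, 0.2571, 0.0522]
tool_rot: [-2.933, 1.567, 1.897]
force: [-0.4, 0.2, -1.9]
grip_width: 0.029
```

```bash
python3 -c "
from h import *
goto(.5164,.2566,.0507,.118); print(sensors.observe()['moment'])"
```

```text
pos [0.5162 0.2571 0.0522] yang 0.11767200375042786 d(cm) [0.15   0.016  0.0518] twist -0.0003279962495721378 q [-0.206   0.752  -0.5131  1.8377  0.5454  0.695  -0.9145] F [-0.3863  0.216  -1.8606] w 0.028983082760369854 t 5.6167
[ 0.0141 -0.0383 -0.006 ]
```

Request:
arm_command:
  commands:
    - {"dx":0.1,"dy":0,"dz":0.05,"twist":0}
    - {"dx":0.15,"dy":0,"dz":0.05,"twist":0}
    - {"dx":0.2,"dy":0,"dz":0.05,"twist":0}
    - {"dx":0.2,"dy":0,"dz":0.05,"twist":0}

```text
clock: 5.95
position: [0.5165, 0.2566, 0.0508]
tool_rot: [3.132, 1.567, 1.679]
force: [-2.0, -2.3, 8.2]
grip_width: 0.0292
```

```bash
python3 -c "
from h import *
goto(.5164,.2566,.0507,.118); print(sensors.observe()['moment'])"
```

```text
pos [0.5165 0.2566 0.0508] yang 0.11750369561341072 d(cm) [ 0.0082 -0.0098  0.0034] twist -0.0004963043865893191 q [-0.2063  0.7538 -0.5114  1.8385  0.5477  0.6917 -0.9158] F [-2.0407 -2.2586  8.1727] w 0.029158849041770348 t 5.95
[-0.3533  0.2957 -0.035 ]
```

Request:
arm_command:
  commands:
    - {"dx":-0.04,"dy":0,"dz":0,"twist":0}
    - {"dx":-0.04,"dy":0.3,"dz":0,"twist":0}
    - {"dx":-0.04,"dy":0.6,"dz":0,"twist":0}
    - {"dx":-0.04,"dy":0.9,"dz":0,"twist":0}
    - {"dx":-0.04,"dy":1.2,"dz":0,"twist":0}
    - {"dx":-0.04,"dy":1.5,"dz":0,"twist":0}
    - {"dx":-0.04,"dy":1.7,"dz":0,"twist":0}
    - {"dx":-0.04,"dy":1.9,"dz":0,"twist":0}
    - {"dx":-0.04,"dy":2,"dz":0,"twist":0}
    - {"dx":-0.04,"dy":2,"dz":0,"twist":0}

```text
clock: 6.78
position: [0.5365, 0.259, 0.0511]
tool_rot: [-3.13, 1.567, 1.7]
force: [0.4, 0.1, -0.9]
grip_width: 0.029
```

```bash
python3 -c "
from h import *
goto(.5164,.2566,.0507,.118); print(sensors.observe()['moment'])
im,I=snap('wrist','w5');snap('side','s5')
im=cv2.imread('pics/w5.png'); cv2.imwrite('pics/w5c.png',cv2.resize(im,None,fx=1.5,fy=1.5))
"
```

```text
pos [0.5365 0.259  0.0511] yang 0.11744802937584559 d(cm) [ 0.0414 -2.0225  0.0001] twist -0.000551970624154352 q [-0.197   0.7752 -0.5141  1.7866  0.5422  0.7229 -0.8867] F [ 0.365   0.1138 -0.9263] w 0.0290064829161425 t 6.7833
[-0.0145  0.0017 -0.008 ]
```

View pics/w5c.png

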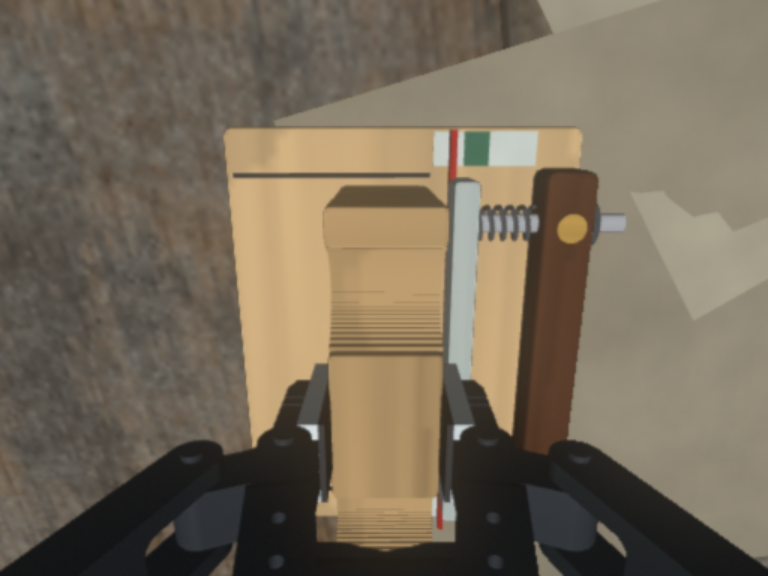

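The block stands flat and square with its far face still just short of the fence, and the pointer (453,150) has not moved. I'll creep on slowly to find contact.

Request:
arm_command:
  commands:
    - {"dx":0,"dy":0.2,"dz":0,"twist":0}
    - {"dx":0,"dy":0.4,"dz":0,"twist":0}
    - {"dx":0,"dy":0.5,"dz":0,"twist":0}
    - {"dx":0,"dy":0.6,"dz":0,"twist":0}
    - {"dx":0,"dy":0.7,"dz":0,"twist":0}
    - {"dx":0,"dy":0.8,"dz":0,"twist":0}
    - {"dx":0,"dy":0.9,"dz":0,"twist":0}
    - {"dx":0,"dy":0.9,"dz":0,"twist":0}
    - {"dx":0,"dy":0.9,"dz":0,"twist":0}

```text
clock: 7.63
position: [0.545, 0.26, 0.0511]
tool_rot: [-2.965, 1.568, 1.865]
force: [-3.4, -1.2, -0.1]
grip_width: 0.0289
```

```bash
python3 -c "
from h import *
goto(.5507,.2607,.0507,.118); print(sensors.observe()['moment'])
im,I=snap('wrist','w6')
im=cv2.imread('pics/w6.png'); cv2.imwrite('pics/w6c.png',cv2.resize(im,None,fx=1.5,fy=1.5))
"
```

```text
pos [0.545  0.26   0.0511] yang 0.11768807145708124 d(cm) [ 0.0354  0.5791 -0.0038] twist -0.00031192854291872685 q [-0.1936  0.785  -0.5151  1.7638  0.5399  0.7367 -0.8743] F [-3.4349 -1.1889 -0.1393] w 0.028856510310331762 t 7.6333
[-0.2366  0.9215  0.2225]
```

View pics/w6c.png

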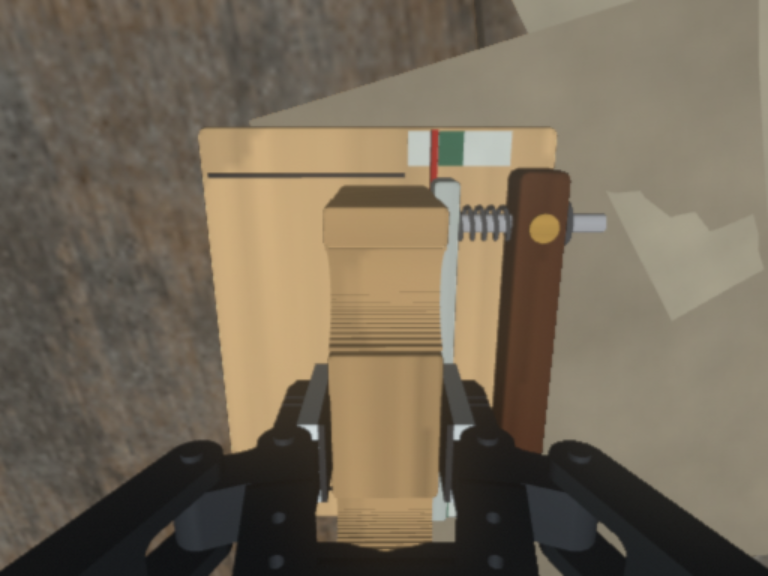

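Request:
arm_command:
  commands:
    - {"dx":0,"dy":0.15,"dz":0,"twist":0}
    - {"dx":0,"dy":0.25,"dz":0,"twist":0}
    - {"dx":0,"dy":0.35,"dz":0,"twist":0}
    - {"dx":0,"dy":0.45,"dz":0,"twist":0}
    - {"dx":0,"dy":0.55,"dz":0,"twist":0}
    - {"dx":0,"dy":0.65,"dz":0,"twist":0}
    - {"dx":0,"dy":0.7,"dz":0,"twist":0}
    - {"dx":0,"dy":0.75,"dz":0,"twist":0}
    - {"dx":0,"dy":0.75,"dz":0,"twist":0}
    - {"dx":0,"dy":0.75,"dz":0,"twist":0}

```text
clock: 8.52
position: [0.5517, 0.2608, 0.051]
tool_rot: [-2.56, 1.568, 2.271]
force: [-8.1, -3.0, 3.3]
grip_width: 0.0291
```

```bash
python3 -c "
from h import *
goto(.5507,.2607,.0507,.118); s=sensors.observe(); print(s['moment'],s['tool_rot'])
im,I=snap('wrist','w7'); snap('top','t7')
im=cv2.imread('pics/w7.png'); cv2.imwrite('pics/w7c.png',cv2.resize(im,None,fx=1.5,fy=1.5))
im=cv2.imread('pics/t7.png'); cv2.imwrite('pics/t7c.png',cv2.resize(im[135:245,205:305],None,fx=5.4,fy=5.4,interpolation=cv2.INTER_CUBIC))
snap('side','s7')
im=cv2.imread('pics/s7.png'); cv2.imwrite('pics/s7c.png',cv2.resize(im[180:270,190:330],None,fx=5.4,fy=5.4,interpolation=cv2.INTER_CUBIC))
goto(.5507,.2607,.0507,.118)
"
```

```text
pos [0.5517 0.2608 0.051 ] yang 0.11817909684017432 d(cm) [ 0.0263 -0.0979 -0.0062] twist 0.0001790968401742532 q [-0.1911  0.7932 -0.5162  1.7448  0.5378  0.7488 -0.8638] F [-8.0929 -2.9694  3.274 ] w 0.0291117588574626 t 8.5167
[-0.3684  1.7734  0.2915] [-2.5596  1.5676  2.271 ]
pos [0.5517 0.2607 0.051 ] yang 0.11815797226442847 d(cm) [ 0.0253 -0.0956 -0.007 ] twist 0.00015797226442848533 q [-0.1911  0.7932 -0.5161  1.7448  0.5378  0.7488 -0.8639] F [-8.4322 -2.1027  3.0389] w 0.029225801801123094 t 8.6667
```

View pics/w7c.png

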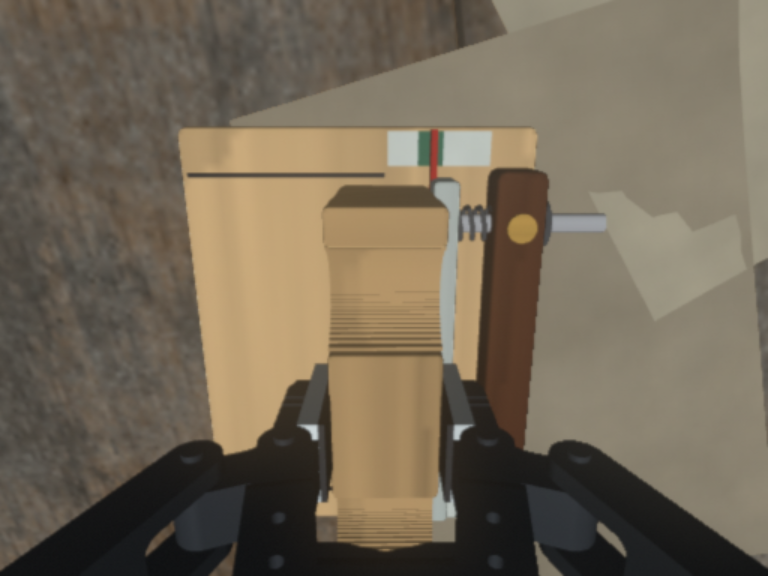

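View pics/t7c.png

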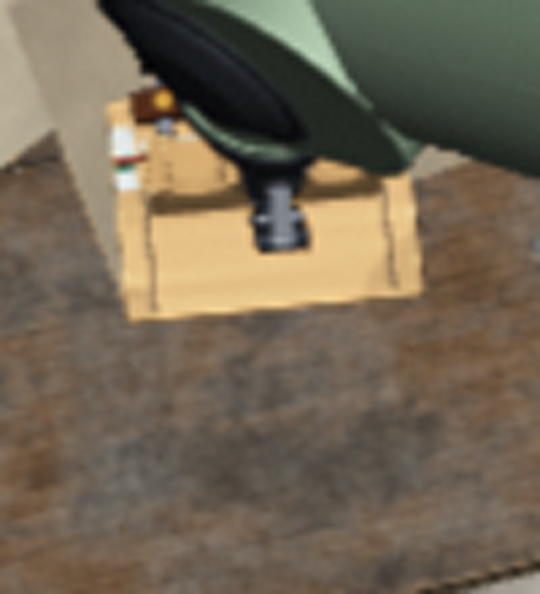

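View pics/s7c.png

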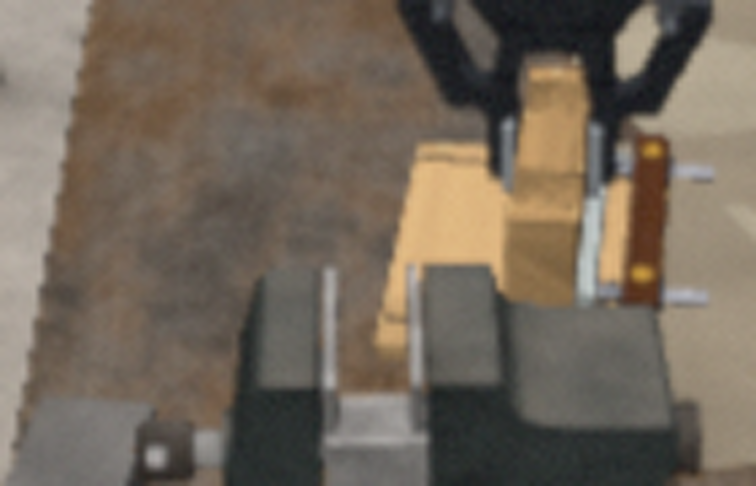

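Request:
arm_command:
  commands:
    - {"dx":0,"dy":0.07,"dz":0,"twist":0}
    - {"dx":0,"dy":0.07,"dz":0,"twist":0}
    - {"dx":0,"dy":0.07,"dz":0,"twist":0}
    - {"dx":0,"dy":0.07,"dz":0,"twist":0}
    - {"dx":0,"dy":0.07,"dz":0,"twist":0}
    - {"dx":0,"dy":0.07,"dz":0,"twist":0}
    - {"dx":0,"dy":0.07,"dz":0,"twist":0}
    - {"dx":0,"dy":0.07,"dz":0,"twist":0}
    - {"dx":0,"dy":0.07,"dz":0,"twist":0}
    - {"dx":0,"dy":0.07,"dz":0,"twist":0}
    - {"dx":0,"dy":0.07,"dz":0,"twist":0}
    - {"dx":0,"dy":0.07,"dz":0,"twist":0}

```text
clock: 9.67
position: [0.5517, 0.2608, 0.0509]
tool_rot: [-2.24, 1.567, 2.591]
force: [-8.1, -1.9, 3.4]
grip_width: 0.029
```

```bash
python3 -c "
from h import *
goto(.5507,.2607,.0507,.118); print(sensors.observe()['qd'])
im,I=snap('wrist','w8')
im=cv2.imread('pics/w8.png'); cv2.imwrite('pics/w8c.png',cv2.resize(im[60:260,90:420],None,fx=2.4,fy=2.4))
"
```

```text
pos [0.5517 0.2608 0.0509] yang 0.11852773723664348 d(cm) [ 0.0233 -0.1018 -0.0053] twist 0.0005277372366434552 q [-0.191   0.7938 -0.5165  1.7436  0.5372  0.7506 -0.8628] F [-8.0943 -1.8804  3.4298] w 0.02898221083980058 t 9.6667
[-0.0007  0.     -0.0008 -0.0015  0.001  -0.0017 -0.0012]
```

View pics/w8c.png

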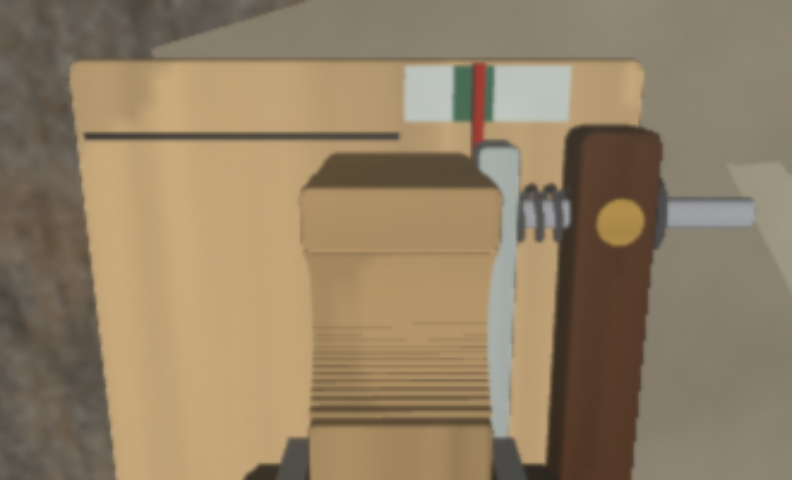

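Request:
arm_command:
  commands:
    - {"dx":0,"dy":0.07,"dz":0,"twist":0}
    - {"dx":0,"dy":0.07,"dz":0,"twist":0}
    - {"dx":0,"dy":0.07,"dz":0,"twist":0}
    - {"dx":0,"dy":0.07,"dz":0,"twist":0}
    - {"dx":0,"dy":0.07,"dz":0,"twist":0}
    - {"dx":0,"dy":0.07,"dz":0,"twist":0}
    - {"dx":0,"dy":0.07,"dz":0,"twist":0}
    - {"dx":0,"dy":0.07,"dz":0,"twist":0}

```text
clock: 10.38
position: [0.5518, 0.2608, 0.0509]
tool_rot: [-2.006, 1.566, 2.826]
force: [-7.4, -1.7, 3.9]
grip_width: 0.0293
```

```bash
python3 -c "
from h import *
goto(.5507,.2607,.0507,.118)
print(order.job_done())
"
```

```text
pos [0.5518 0.2608 0.0509] yang 0.11885056782203357 d(cm) [ 0.0247 -0.1057 -0.0062] twist 0.0008505678220336321 q [-0.1909  0.7944 -0.5169  1.7425  0.5367  0.7524 -0.8618] F [-7.4103 -1.6797  3.9004] w 0.02931502400884515 t 10.3833
the job is handed in; nothing more can be done
None
```

I gripped the oak block between its notches, set it flat and square on the jig board about 27 mm short of the fence, then slid it slowly against the fence. I held it there for almost two seconds and handed the job in at 10.4 s, still gripping and pressing.

- **Push:** the wrist force along the pressing direction read about 8.2 to 8.5 N during the hold, and 7.6 N at the last reading. It includes some friction on the board, so it is not exactly the fence force. It agrees with a fence travel of roughly 8 mm from the tool position and the images.
- **Pointer:** in the last picture, the one pointer I could see stood over its green mark. The gripper hid the other one.
- **Position:** by the tool pose and wrist view, the block was flat, square to the jig within about 0.01 rad and centred between the lines within about 1 to 2 mm.
- **Bystanders:** the arm stayed clear of the tin, plane and whetstone, and they looked unmoved in the pictures. I did not measure them again at the end.

The first move call was refused before anything moved, because each row needed a `dx` value. The jig position differed by about 1 to 2 mm between the top and wrist cameras, which is within the calibration error.

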